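# Dock the duct head on the boot dryer and set the heat

### The job

Get the boot dryer ready for leather boots: slide the loose duct head (the box with the two boot tubes) along the deck, without lifting it, onto the two alignment pegs until it sits square and fully home against the blower housing. Then slide the heat slider on top of the housing to the long tick mark and let go, leaving the things in the tray undisturbed.

Things in the scene. Friction and masses are not known exactly. Their poses are not given: they have to be found in the camera images.
- dryer_base: Boot dryer base, fixed, dark grey plastic, 220 (x) x 365 (y) x 115 mm high. Origin: on its underside, on the cabinet top; x points roughly away from the robot, y along its length. From y = -190 to 65 mm it is a flat deck, 30 mm high, open at its -y end; from y = 65 to 175 mm the blower housing, 115 mm high. The upright wall between, at y = 65 mm, is the docking face
- dock_face (a point): Point on the base: middle of the docking face at deck level (x 0, y 65, z 30 mm in the base frame). Axes as the base. The duct head is home when head_face meets this point and its axes agree with the base's
- peg_far (a point): Root of the far alignment peg, on the docking face at x = +52 mm, 30 mm above the deck. Both pegs are steel, point to -y of the base, 14 mm in diameter and 26 mm long, tapered over the last 11 mm. Axes as the base
- peg_near (a point): Root of the other, equal alignment peg, at x = -52 mm, 30 mm above the deck. Axes as the base
- rib_mouth (a point): Middle of the mouth between the two guide ribs on the deck, 55 mm out (-y) from the docking face, at deck level. The ribs, 16 mm high, 8 mm thick, stand 95 mm either side of the middle here (inner faces), close in to 78 mm at 30 mm from the docking face, then run straight to it. A head pushed in askew or well off the middle wedges against them. Axes as the base
- duct_head: Loose duct head standing on the deck, light grey plastic, 0.34 to 0.59 kg: a box 150 (x) x 120 (y) x 60 mm high with two tubes on top. Origin: centre of its underside. Its +y face has the peg sockets, its -y face is plain. It starts about 83 to 112 mm short of home, up to 0.25 rad askew and up to 15 mm to one side. Sliding it takes about 2 to 6 N, on the pegs a little more
- head_face (a point): Point on the duct head: middle of the lower edge of its +y (socket) face, 60 mm from the head's origin. The two round sockets are 17 mm wide and 30 mm deep, at x = +52 and -52 mm, 30 mm up. Axes as the head
- push_face (a point): Point on the duct head: centre of its plain flat -y face (150 mm wide, 60 mm high), 60 mm from the head's origin and 30 mm up: the face to push on. Pushed at two points well apart it turns square to the push; friction then holds it to the fingers, so that a push slanting up to about 25 degrees carries it sideways too. Axes as the head
- head_tubes (a point): Point on the duct head: on the box's top, midway between the feet of the two tubes (x = +46 and -46 mm, y = 12 mm). The tubes are 37 to 48 mm thick, lean outwards in x by 0.26 rad, and end 175 mm above the deck, 77 mm either side of the middle. They stand 48 mm clear of the -y face. Axes as the head
- heat_slider (a joint): Heat slider position in m along its track: 0 at the end nearest the robot (-x of the base), 0.100 at the far end (+x of the base); ticks every 0.025, short ones but for the long one at 0.075. It starts between 0 and 0.045. It stays where it is left; about 1.5 N moves it
- slider_top (a point): Centre of the top of the slider's grip: a black block 18 mm along the track (base x), 30 mm across it (base y) and 26 mm high, standing on the housing top; a white line across its middle is the pointer. It moves along base x. Axes as the base
- heat_mark (a point): Point on the base: on the centre line of the slider's track, level with the long tick, on the housing top (x 25, y 110, z 115 mm in the base frame). The grip's middle belongs over it. The long tick (22 mm; the others 8 mm) is drawn beside the track, on its -y side. Axes as the base
- tray: Black plastic tray 300 x 220 x 22 mm, fixed, to the left of the dryer. Origin: centre of its underside. Not to be disturbed
- shoe_horn: Red plastic shoe horn, 185 mm long, lying in the tray. Origin: underside, near the middle. Leave alone
- boot_pick: Steel boot pick, 160 mm long, lying in the tray. Origin: underside, near the middle. Leave alone
- coaster: White ceramic coaster, 96 mm across, 8 mm thick, lying in the tray. Origin: centre of its underside. Leave alone
- heel_cup: Blue silicone heel cup, 95 x 63 x 22 mm, lying in the tray. Origin: underside, near the middle. Leave alone
Things that resemble listed ones, but are neither listed nor needed, are in the scene too. There is more than one size of the duct_head; the job needs the smallest.

How it is judged (in metres and radians):
On the way, in this order (a step that is already met when the one before it is completed fails the run):
1. the duct head sits on its pegs, square and fully home against the housing (distance between head_face and dock_face below 0.005 m and angle between the x axis of duct_head and the x axis of dryer_base, either way round below 0.035 rad), for 0.2 s.
2. the heat slider stands at the long tick (value of joint heat_slider between 0.069 and 0.081 m), for 0.2 s.
At the end, for the whole second after the job is handed in: The duct head stands on its pegs, flat and at rest, its socket face within 5 mm of the docking face and square to within 2 degrees; the heat slider stands within 6 mm of the long tick (all of step 1 and all of step 2 and angle between duct_head's own z axis and vertical below 0.035 rad and linear speed of duct_head below 0.01 m/s); the robot touches nothing.
It fails at once if the duct head is lifted or tipped off the deck (z of duct_head in the frame of dryer_base above 0.045 m or z of duct_head in the frame of dryer_base below 0.02 m or angle between duct_head's own z axis and vertical above 0.2 rad).
It fails at once if something in the tray is disturbed (distance of any of shoe_horn, boot_pick, coaster, heel_cup from where it was at the start of the episode above 0.025 m).
It also fails if it takes over 56 s, if anything falls off the work surface, if the arm or the gripper's body presses on something with over 40 N, if the wrist force passes 120 N, or if a joint passes its speed limit or range.

### The arm

A 6-joint arm with a two-finger parallel gripper is mounted at the origin on the work surface. World frame = base frame: x ahead of the robot, y to its left, z up, the work surface at z = 0. Lengths are in mm, angles in rad, forces in N, time in s.
With the tool pointing down it reaches from about 325 to 875 mm from the base axis. Payload 4.4 kg.
Tool frame: the origin (TCP) lies midway between the tips of the shut fingers; the grasp point (between the pads) lies 19 mm behind it; z points along the fingers, y is the line along which they close (so a half turn about z gives the same grasp; the last joint's range is limited). The gripper opens to 85 mm and grips with 20 to 120 N. Pads are 22 mm wide; open, the fingers measure 114 mm over their backs; the gripper's body (76 mm by 85 mm) begins 54 mm behind the grasp point. The pads swing forward as they close: fully open they stand 13 mm farther back than shut.
Start: joints at [1.167, 0.207, 1.542, -0, 1.393, -0.15], TCP at [143.826, 556.724, 231.282] pointing down, gripper open.
Joint ranges: [-2.73, 2.73], [-0.86, 2.22], [0.23, 2.46], [-1.11, 4.25], [0.08, 2.63], [-2.82, 2.82]. Speed limits (rad/s): [2.79, 2.79, 3.14, 3.14, 3.14, 3.14].

### API

Orientations are given as a unit quaternion [x, y, z, w].
In Python, from rig import status, read_camera, get_calibration, job_done gives the robot as it stands.
- The arm moves only by the tool step_arm, never from a script. Its argument "increments" is a list of rows, each a list of 3 entries, a list of its own where there are three numbers: the shift along the tool's x, y, z in m, then the turn, a rotation vector about the tool's x, y, z in rad, then the finger opening in m, from 0 to 0.0854. A call has 1 to 8 rows; each row is the pose to reach, as a shift and turn from the pose commanded when the call began, along the tool's axes at that moment; what a row does not reach only later rows make up. A row lasts 1/10 s, in which the tool goes at most 50 mm and 8.59 degrees, less where a joint would pass 70% of its speed; a pose out of reach is approached as far as the arm can. A call with a gripper value outside its range is refused whole. The fingers move at their own pace and stop on an object; the grip force is fixed at half the most. Time passes only in rows, so rows that repeat a pose let the fingers close. It gives the time, the measured TCP pose, the force, the opening and the grip force at its end, in the units of the state.
- status.observe(): the state, without advancing time (a new reading comes with each control period).
- read_camera(name): name is "scene" or "top" or "wrist"; returns the picture (384x512x3 uint8, blue, green, red); there is no depth.
- get_calibration(name): a dict with "fx", "fy", "cx", "cy" (pixels), "dist" ([k1, k2, p1, p2, k3] as OpenCV has them; the pictures are not rectified), "xyz" and "rotation" of the camera in the world. Camera axes: x right, y down, z forward; pixel columns grow to the right and rows downward; lengths in mm; the calibration is good to about 2 mm. A picture is of the moment at which its call begins: read the wrist's pose just before it. get_calibration takes no time and is no camera call; for the wrist camera it gives the pose at the moment of the call.
- job_done(): hands the job in; it is judged then, once.
The state is a dict: "t": time; "joint_pos": joint angles; "joint_velocities": joint speeds; "effort": joint torques, N m; "tool_pos": TCP position; "orientation": TCP orientation; "wrist_force": force on the tool from outside, world axes, zero at the start; "moment": the same for the moment, N m; "finger_gap": opening from 0.0 (shut) to 1.0 (fully open); "finger_force": force on a finger pad.
Only numpy, scipy, OpenCV 4.12 (cv2) and the standard library are available. Lean on these libraries where they do the work, as an engineer would, in place of code of your own. Each camera call takes 0.05 s, during which the arm holds its last target. There are 200 camera calls.

## Working session

There is one attempt and no reset: what is moved stays moved. The work goes in short steps, Python scripts to look and compute and a tool call to move; the robot and the scene stay as the last step left them, time stands still between calls to the robot, and variables do not carry over. Pictures are saved under pics/ and viewed, at most 10 in all, crops included, and the job is handed in when it is done.

Besides the shell and the picture viewer there is one more tool, called by a JSON object that holds its "name" and its "arguments". step_arm: Moves the arm, as the interface text tells. Its arguments: {"type":"object","properties":{"increments":{"type":"array","items":{"type":"array"}}},"required":["increments"]}

```bash
mkdir -p pics; ls
python3 - <<'E'
from rig import *
import cv2,numpy as np
s=status.observe();print(s)
for n in("scene","top"):
    cv2.imwrite(f"pics/{n}0.png",read_camera(n));print(n,get_calibration(n))
E
```

```text
pics
{'t': 0.0, 'joint_pos': array([ 1.16749240e+00,  2.07427220e-01,  1.54298574e+00,  2.29957037e-05,
        1.39349113e+00, -1.50508385e-01]), 'joint_velocities': array([ 0.00063786,  0.000989  ,  0.00139175, -0.00114256,  0.00014587,
        0.00084348]), 'effort': array([-1.27313939e-03, -3.83035254e+01, -2.91597408e+01, -3.13724677e-04,
        1.04645477e-02,  3.21355401e-05]), 'tool_pos': array([143.51827884, 556.00886369, 230.10658889]), 'orientation': array([ 1.26063419e-01,  9.92021511e-01, -1.10859922e-03, -3.26835715e-04]), 'wrist_force': array([ 0.45379777, -0.00699674, -0.54425837]), 'moment': array([0.00832571, 0.02580551, 0.02031445]), 'finger_force': 0.0, 'finger_gap': 0.9995211948545971}
scene {'fx': 406.3170510883536, 'fy': 406.3170510883536, 'cx': 255.12072842515238, 'cy': 191.44022696913012, 'dist': array([-0.13981013,  0.        ,  0.        ,  0.        ,  0.        ]), 'xyz': array([ 924.44684794,  822.11543941, 1043.23704845]), 'rotation': array([ 0.24996315,  0.89817122, -0.34892469, -0.09517585])}
top {'fx': 349.5106011097755, 'fy': 349.5106011097755, 'cx': 260.97759320476024, 'cy': 194.56572070234188, 'dist': array([-0.01646926,  0.        ,  0.        ,  0.        ,  0.        ]), 'xyz': array([ 316.32944331,  116.22125817, 1321.7747179 ]), 'rotation': array([-0.70453864,  0.70503039, -0.05939936,  0.05503787])}
```

View pics/top0.png

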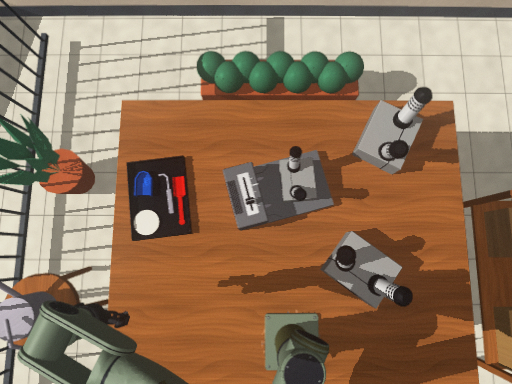

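View pics/scene0.png

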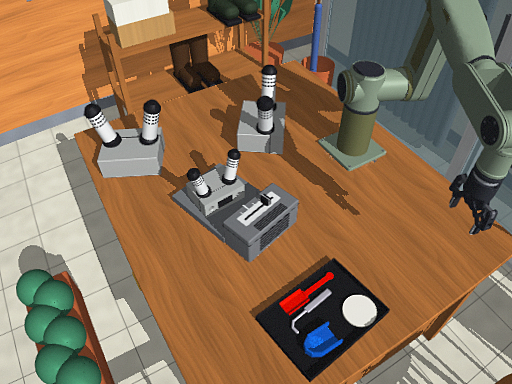

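Top view: the dryer is at (280,190), with the housing left at (247,193) and the slider on it. There are three candidate heads: A at (298,178) on the deck, B at (388,135) and C at (365,268) on the table. A fits because it stands on the deck and looks smallest. I'll confirm with an enlarged crop, then measure.

```bash
cat > h.py <<'E'
import numpy as np,cv2
from scipy.spatial.transform import Rotation as R
from rig import *
def ray(n,px,c=None):
    c=c or get_calibration(n)
    K=np.array([[c['fx'],0,c['cx']],[0,c['fy'],c['cy']],[0,0,1]])
    p=cv2.undistortPoints(np.array(px,float).reshape(-1,1,2),K,c['dist']).reshape(-1,2)
    return c['xyz'],R.from_quat(c['rotation']).apply(np.c_[p,np.ones(len(p))])
def plane(n,px,z,c=None):
    o,d=ray(n,px,c); return o+d*((z-o[2])/d[:,2])[:,None]
def proj(n,P,c=None):
    c=c or get_calibration(n)
    K=np.array([[c['fx'],0,c['cx']],[0,c['fy'],c['cy']],[0,0,1]])
    r=R.from_quat(c['rotation']).inv()
    return cv2.projectPoints(np.array(P,float).reshape(-1,1,3),r.as_rotvec(),r.apply(-c['xyz']),K,c['dist'])[0].reshape(-1,2)
E
python3 - <<'E'
import cv2
i=cv2.imread('pics/top0.png')[140:240,215:345]
cv2.imwrite('pics/c1.png',cv2.resize(i,None,fx=6,fy=6,interpolation=cv2.INTER_CUBIC))
E
```

```text
(no output)
```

View pics/c1.png

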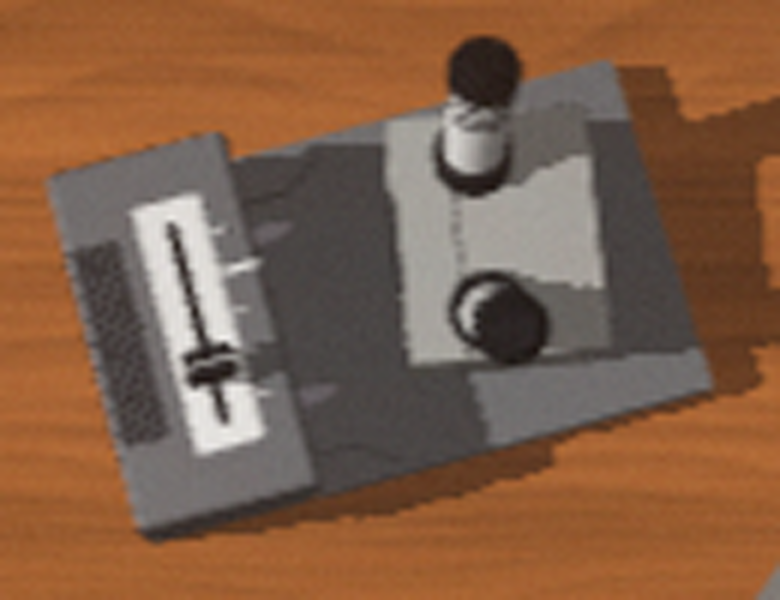

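The crop shows head A on the deck with two tubes; its box top has corners (385,125), (585,105), (608,348) and (410,362). The housing top has corners (48,180), (222,135), (315,487) and (143,526), and the slider grip is at (212,367). Next I'll measure and confirm the size is 150x120.

```bash
cat > m.py <<'E'
from h import *
f=lambda a:(np.array(a,float)+.5)/6-.5+[215,140]
H=plane('top',f([(48,180),(222,135),(315,487),(143,526)]),115)[:,:2]
D=plane('top',f([(612,62),(712,386)]),30)[:,:2]
A=plane('top',f([(385,125),(585,105),(608,348),(410,362)]),90)[:,:2]
S=plane('top',f([(212,367)]),141)[:,:2]
d=lambda P:np.linalg.norm(P-np.roll(P,-1,0),axis=1)
print('H',H.round(1).tolist(),d(H).round(),'D',D.round(1).tolist(),'A',A.round(1).tolist(),d(A).round())
# base fit: known model points -> rigid 2D
M=np.array([[110,175],[110,65],[-110,65],[-110,175],[110,-190],[-110,-190]],float);W=np.r_[H,D]
def fit(M,W):
    m,w=M.mean(0),W.mean(0);U,_,V=np.linalg.svd((M-m).T@(W-w));r=(U@V).T
    return r,w-r@m,np.linalg.norm((M-m)@r.T+w-W,axis=1)
r,t,e=fit(M,W);print('base',t,np.arctan2(r[1,0],r[0,0]),e.round(1))
rh,th,e=fit(np.array([[75,60],[75,-60],[-75,-60],[-75,60]],float),A)
print('head',th,np.arctan2(rh[1,0],rh[0,0]),e.round(1),'head in base',r.T@(th-t))
print('slider in base',(S-t)@r,'mark',r@[25,110]+t)
E
python3 m.py
```

```text
H [[603.2, 244.4], [630.5, 141.9], [421.9, 87.6], [399.5, 186.5]] [106. 216. 101. 212.] D [[700.8, -105.2], [492.0, -161.9]] A [[643.3, 43.8], [655.9, -77.7], [506.7, -87.7], [498.3, 30.3]] [122. 150. 118. 146.]
base [545.69710902  49.48243139] 0.2669188848729624 [3.8 4.2 4.5 6.7 1.2 2.5]
head [576.04837037 -22.82954007] 0.08264013711282807 [2.6 1.3 1.2 2. ] head in base [ 10.20341184 -77.75674035]
slider in base [[-30.09621838 108.88478626]] mark [540.7981373  162.18114512]
```

Head A measures 150x120, so it matches. It is 83 mm short of home, 10 mm to +x and 0.18 rad askew. B and C stand on the table. I'll raise the arm and swing it above the dryer for a wrist view.

{"name": "step_arm", "arguments": {"increments": [[[0, 0, -0.05], [0, 0, 0], 0.0854], [[0, 0, -0.1], [0, 0, 0], 0.0854], [[-0.52, -0.44, -0.13], [0, 0, 1.05], 0.0854], [[-0.52, -0.44, -0.13], [0, 0, 1.05], 0.0854], [[-0.52, -0.44, -0.13], [0, 0, 1.05], 0.0854], [[-0.52, -0.44, -0.13], [0, 0, 1.05], 0.0854], [[-0.52, -0.44, -0.13], [0, 0, 1.05], 0.0854], [[-0.52, -0.44, -0.13], [0, 0, 1.05], 0.0854]]}}

```text
t: 0.9
tool_pos: [317.3, 310.2, 344.2]
orientation: [0.547, 0.837, -0.0, -0.0]
wrist_force: [1.5, 0.6, 0.3]
finger_gap: 0.999
finger_force: 0.0
```

```bash
cat > go.py <<'E'
# usage: go.py bx by z [yaw]  : shift/turn in tool axes to reach base-frame (bx,by) mm, world z, tool y along base x
from h import *
import sys,json
try: t,a=json.load(open('base.json'))
except Exception: t,a=[545.7,49.5],.267
bx,by,z=map(float,sys.argv[1:4]); c,s_=np.cos(a),np.sin(a)
T=np.array([t[0]+c*bx-s_*by,t[1]+s_*bx+c*by,z])
s=status.observe();q=R.from_quat(s['orientation'])
Q=R.from_matrix(np.array([[s_,c,0],[-c,s_,0],[0,0,-1.]]))  # x=(s,-c,0) y=(c,s,0) z=down
D=np.array(s['tool_pos'])-np.r_[t,0];
print('t',s['t'],'pos',s['tool_pos'].round(1),'in base',np.round([c*D[0]+s_*D[1],-s_*D[0]+c*D[1]],1),'F',s['wrist_force'].round(1))
print('shift m',(q.inv().apply(T-s['tool_pos'])/1000).round(4),'turn',(q.inv()*Q).as_rotvec().round(3))
E
python3 go.py 10 -60 360
```

```text
Traceback (most recent call last):
  File "go.py", line 9, in <module>
    Q=R.from_matrix(np.array([[s_,c,0],[-c,s_,0],[0,0,-1.]]))  # x=(s,-c,0) y=(c,s,0) z=down
  File "scipy/spatial/transform/_rotation.pyx", line 1143, in scipy.spatial.transform._rotation.Rotation.from_matrix
ValueError: Non-positive determinant (left-handed or null coordinate frame) in rotation matrix 0: [[ 0.26383893  0.96456675  0.        ]
 [-0.96456675  0.26383893  0.        ]
 [ 0.          0.         -1.        ]].
```

```bash
sed -i 's/\[\[s_,c,0\],\[-c,s_,0\]/[[-s_,c,0],[c,s_,0]/; s/x=(s,-c,0)/x=(-s,c,0)/' go.py
python3 go.py 10 -60 360
```

```text
t 0.9 pos [317.3 310.2 344.2] in base [-151.5  311.7] F [1.5 0.6 0.3]
shift m [-0.3912  0.1059 -0.0158] turn [-0.     0.     0.145]
```

{"name": "step_arm", "arguments": {"increments": [[[-0.39, 0.106, -0.016], [0, 0, 0.145], 0.0854], [[-0.39, 0.106, -0.016], [0, 0, 0.145], 0.0854], [[-0.39, 0.106, -0.016], [0, 0, 0.145], 0.0854], [[-0.39, 0.106, -0.016], [0, 0, 0.145], 0.0854], [[-0.39, 0.106, -0.016], [0, 0, 0.145], 0.0854], [[-0.39, 0.106, -0.016], [0, 0, 0.145], 0.0854], [[-0.39, 0.106, -0.016], [0, 0, 0.145], 0.0854], [[-0.39, 0.106, -0.016], [0, 0, 0.145], 0.0854]]}}

```text
t: 1.7
tool_pos: [570.0, 0.3, 359.8]
orientation: [0.604, 0.797, -0.0, -0.0]
wrist_force: [0.6, 1.0, 0.2]
finger_gap: 1.0
finger_force: 0.0
```

```bash
python3 go.py 5 -200 360
python3 - <<'E'
from h import *
import json
c=get_calibration('wrist');cv2.imwrite('pics/w1.png',read_camera('wrist'))
json.dump({k:np.array(v).tolist() for k,v in c.items()},open('w1.json','w'));print(c)
E
```

```text
t 1.7 pos [5.700e+02 3.000e-01 3.598e+02] in base [ 10.5 -53.9] F [0.6 1.  0.2]
shift m [-0.1461 -0.0063 -0.0003] turn [-0.001 -0.001  0.006]
{'fx': 318.4418295976247, 'fy': 318.4418295976247, 'cx': 261.67955347422196, 'cy': 187.87864943640153, 'dist': array([-0.0541255,  0.       ,  0.       ,  0.       ,  0.       ]), 'xyz': array([551.23311229,  63.79264752, 501.10042582]), 'rotation': array([0.98213958, 0.13516815, 0.01705118, 0.1297716 ])}
```

View pics/w1.png

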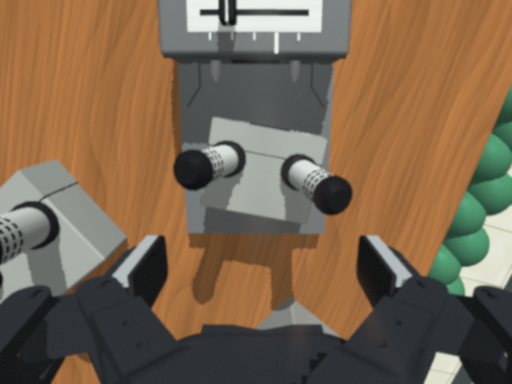

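The wrist view shows the whole deck, with the housing at the top, its front edge at row ~52 and the long tick at (277,42). The head top is around (262,170) and the deck's -y edge is at row 233. I'll enlarge it for accurate corners.

Run:
```python
import cv2
i=cv2.imread('pics/w1.png')[20:240,155:355]
i=cv2.convertScaleAbs(i,alpha=1.3,beta=20)
cv2.imwrite('pics/c2.png',cv2.resize(i,(545,600),interpolation=cv2.INTER_CUBIC))
```

```text
(no output)
```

View pics/c2.png

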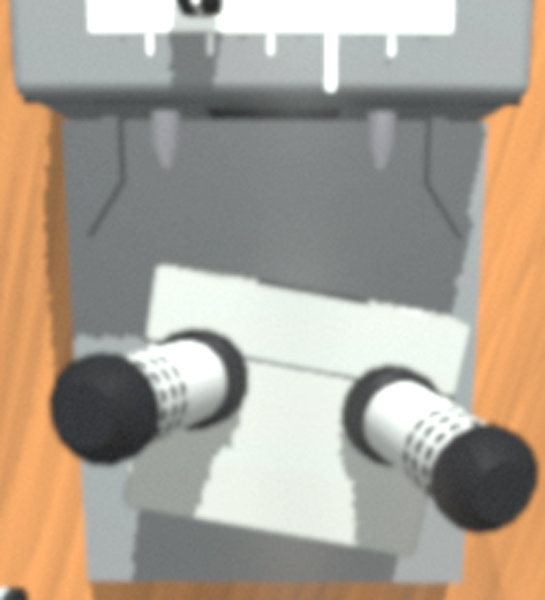

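```bash
cat > m2.py <<'E'
from h import *
import json
exec(open('m.py').read().split('def fit')[1].join(['def fit','']).split('r,t,e=')[0])
c={k:np.array(v) for k,v in json.load(open('w1.json')).items()}
f=lambda a:(np.array(a,float)+.5)/2.726-.5+[155,20]
g=lambda p,z:plane('wrist',f(p),z,c)[:,:2]
D=g([(90,582),(463,582),(62,120),(486,120)],30);P=g([(166,170),(380,170)],60);T=g([(150,55),(271,55),(391,55)],115)
A=g([(157,265),(469,323),(411,556),(124,508)],90)
W=np.r_[D,P];M=np.array([[-110,-190],[110,-190],[-110,65],[110,65],[-52,39],[52,39]],float)
r,t,e=fit(M,W);a=np.arctan2(r[1,0],r[0,0]);print('base',t,a,e.round(1));
print((W-t)@r);print('ticks',(T-t)@r)
rh,th,e=fit(np.array([[-75,60],[75,60],[75,-60],[-75,-60]],float),A)
print('head in base',r.T@(th-t),np.arctan2(rh[1,0],rh[0,0])-a,e.round(1))
json.dump([t.tolist(),a],open('base.json','w'))
E
python3 m2.py; python3 go.py 3 -205 360
```

```text
base [544.94443399  49.80598064] 0.27362570457814256 [0.7 0.6 1.1 1.1 0.5 0.6]
[[-109.35506574 -189.9095342 ]
 [ 109.43339175 -189.76215194]
 [-109.08531182   65.52535081]
 [ 108.92539379   65.23409668]
 [ -51.97951295   38.51639452]
 [  52.06110496   38.39584413]]
ticks [[-49.47988722  81.18580562]
 [  0.68675617  80.92516661]
 [ 50.36707904  81.00687286]]
head in base [  8.62230253 -78.05555507] -0.18149626660144544 [0.9 0.4 2.1 1.6]
t 1.75 pos [574.1  -6.4 358.6] in base [ 12.9 -62. ] F [ 4.3 -3.8 -0.4]
shift m [-0.143  -0.0088 -0.0006] turn [ 0.     0.006 -0.007]
```

Run:
```python
from h import *
import json
t,a=json.load(open('base.json'));r=np.array([[np.cos(a),-np.sin(a)],[np.sin(a),np.cos(a)]])
for z in(0,80):
  for n,p in(('B',[(355,155),(382,102),(422,120),(393,173)]),('C',[(324,267),(350,233),(402,267),(375,308)]),('Btubes',[(423,96),(398,150)])):
    print(n,z,((plane('top',p,z)[:,:2]-t)@r).round().tolist())
```

```text
B 0 [[55.0, -338.0], [235.0, -512.0], [120.0, -643.0], [-53.0, -458.0]]
C 0 [[-322.0, -92.0], [-229.0, -224.0], [-402.0, -373.0], [-514.0, -228.0]]
Btubes 0 [[215.0, -682.0], [29.0, -508.0]]
B 80 [[40.0, -310.0], [209.0, -474.0], [101.0, -596.0], [-62.0, -423.0]]
C 80 [[-315.0, -79.0], [-227.0, -203.0], [-390.0, -342.0], [-495.0, -207.0]]
Btubes 80 [[190.0, -633.0], [15.0, -470.0]]
```

{"name": "step_arm", "arguments": {"increments": [[[-0.05, -0.003, 0], [0, 0, 0], 0.0854], [[-0.1, -0.006, 0], [0, 0, 0], 0.0854], [[-0.143, -0.009, 0], [0, 0.006, -0.007], 0.0854], [[-0.143, -0.009, 0.03], [0, 0.006, -0.007], 0.0854], [[-0.143, -0.009, 0.08], [0, 0.006, -0.007], 0.0854], [[-0.143, -0.009, 0.13], [0, 0.006, -0.007], 0.0854], [[-0.143, -0.009, 0.17], [0, 0.006, -0.007], 0.0854], [[-0.143, -0.009, 0.18], [0, 0.006, -0.007], 0.0854]]}}

```text
t: 2.55
tool_pos: [594.6, -136.2, 173.2]
orientation: [0.602, 0.799, 0.0, -0.009]
wrist_force: [-0.6, -0.3, -0.8]
finger_gap: 1.004
finger_force: 0.0
```

```bash
python3 go.py 3 -205 42
```

```text
t 2.55 pos [ 594.6 -136.2  173.2] in base [  -2.5 -192.5] F [-0.6 -0.3 -0.8]
shift m [-0.0144  0.0068  0.131 ] turn [-0.011 -0.014  0.006]
```

{"name": "step_arm", "arguments": {"increments": [[[-0.014, 0.006, 0.0], [-0.011, -0.014, 0], 0.0854], [[-0.014, 0.006, 0.04], [-0.011, -0.014, 0], 0.0854], [[-0.014, 0.006, 0.08], [-0.011, -0.014, 0], 0.0854], [[-0.014, 0.006, 0.12], [-0.011, -0.014, 0], 0.0854], [[-0.014, 0.006, 0.131], [-0.011, -0.014, 0], 0.0854], [[-0.014, 0.006, 0.131], [-0.011, -0.014, 0], 0.0854]]}}

```text
t: 3.15
tool_pos: [609.3, -149.6, 49.6]
orientation: [0.602, 0.799, 0.002, 0.007]
wrist_force: [0.2, 0.0, -0.1]
finger_gap: 0.997
finger_force: 0.0
```

```bash
python3 go.py 3 -165 40
```

```text
t 3.15 pos [ 609.3 -149.6   49.6] in base [   8.1 -209.4] F [ 0.2  0.  -0.1]
shift m [ 0.0445 -0.0049  0.0091] turn [0.011 0.008 0.006]
```

{"name": "step_arm", "arguments": {"increments": [[[0.01, -0.004, 0], [0, 0, 0], 0.0854], [[0.02, -0.004, 0], [0, 0, 0], 0.0854], [[0.03, -0.004, 0], [0, 0, 0], 0.0854], [[0.035, -0.004, 0], [0, 0, 0], 0.0854], [[0.035, -0.004, 0], [0, 0, 0], 0.0854]]}}

```text
t: 3.65
tool_pos: [595.1, -115.4, 49.6]
orientation: [0.601, 0.799, 0.002, 0.007]
wrist_force: [1.0, 0.3, 0.1]
finger_gap: 1.003
finger_force: 0.0
```

```bash
python3 go.py 3 -150 42
```

```text
t 3.65 pos [ 595.1 -115.4   49.6] in base [   3.7 -172.6] F [1.  0.3 0.1]
shift m [ 0.0227 -0.0006  0.0074] turn [0.012 0.008 0.008]
```

{"name": "step_arm", "arguments": {"increments": [[[0, 0, 0.006], [0.012, 0.008, 0.008], 0.0854], [[0.008, 0, 0.006], [0.012, 0.008, 0.008], 0.0854], [[0.014, 0, 0.006], [0.012, 0.008, 0.008], 0.0854], [[0.02, 0, 0.006], [0.012, 0.008, 0.008], 0.0854], [[0.025, 0, 0.006], [0.012, 0.008, 0.008], 0.0854], [[0.03, 0, 0.006], [0.012, 0.008, 0.008], 0.0854], [[0.036, 0, 0.006], [0.012, 0.008, 0.008], 0.0854], [[0.036, 0, 0.006], [0.012, 0.008, 0.008], 0.0854]]}}

```text
t: 4.45
tool_pos: [584.9, -81.0, 42.8]
orientation: [0.604, 0.797, -0.0, -0.001]
wrist_force: [-0.2, 0.2, 1.0]
finger_gap: 1.001
finger_force: 0.0
```

```bash
python3 go.py 3 -130 42
python3 - <<'E'
from h import *
import json
c=get_calibration('wrist');cv2.imwrite('pics/w2.png',read_camera('wrist'))
json.dump({k:np.array(v).tolist() for k,v in c.items()},open('w2.json','w'))
cv2.imwrite('pics/top2.png',read_camera('top'))
E
```

```text
t 4.45 pos [584.9 -81.   42.8] in base [   3.2 -136.8] F [-0.2  0.2  1. ]
shift m [ 0.0068 -0.0002  0.0008] turn [-0.001 -0.001 -0.001]
```

View pics/w2.png

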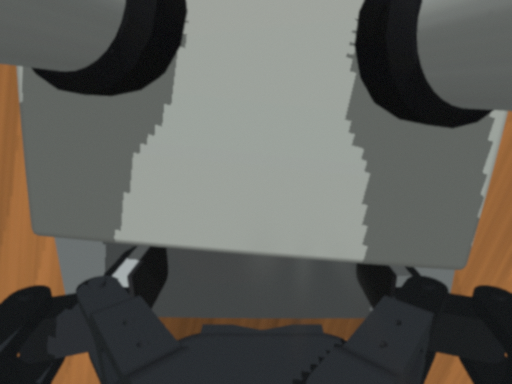

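The wrist view shows the head's rear top edge running from (35,235) to (465,268). It is nearly square but still slightly askew, with only the far finger touching.

```bash
cat > edge.py <<'E'
# fit the rear top edge of head in a wrist picture: strongest light->dark row transition per column between corners
from h import *
import json,sys
def edge(n,x0,x1,y0,y1):
    c={k:np.array(v) for k,v in json.load(open(n+'.json')).items()}
    g=cv2.GaussianBlur(cv2.imread(f'pics/{n}.png',0),(3,3),0).astype(float)
    d=np.diff(g[y0:y1,x0:x1],axis=0);x=np.arange(x0,x1);y=y0+.5+d.argmin(0)
    k=np.ones(len(x),bool)
    for _ in range(5):
        p=np.polyfit(x[k],y[k],1);k=abs(np.polyval(p,x)-y)<1.5
    t,a=json.load(open('base.json'));r=np.array([[np.cos(a),-np.sin(a)],[np.sin(a),np.cos(a)]])
    B=(plane('wrist',[(v,np.polyval(p,v)) for v in(x0,x1)],90,c)[:,:2]-t)@r
    print('fit',k.sum(),p.round(3),'edge in base',B.round(1).tolist(),'skew',np.arctan2(*(B[1]-B[0])[::-1]))
    return c,r,t
E
python3 - <<'E'
from edge import *
c,r,t=edge('w2',170,355,225,285)
print((plane('wrist',[(35,235),(465,268)],90,c)[:,:2]-t)@r)
E
```

```text
fit 185 [8.00000e-02 2.32347e+02] edge in base [[-27.6, -115.3], [32.7, -120.6]] skew -0.08720673906289655
[[ -72.60048327 -111.93025056]
 [  70.69099394 -123.78201996]]
```

{"name": "step_arm", "arguments": {"increments": [[[0.005, 0, 0], [0, 0, 0], 0.0854], [[0.01, 0, 0], [0, 0, 0], 0.0854], [[0.015, 0, 0], [0, 0, 0], 0.0854], [[0.018, 0, 0], [0, 0, 0], 0.0854], [[0.018, 0, 0], [0, 0, 0], 0.0854]]}}

```text
t: 5.05
tool_pos: [580.0, -63.8, 42.6]
orientation: [0.604, 0.797, -0.0, -0.001]
wrist_force: [-0.2, -0.8, 0.0]
finger_gap: 1.002
finger_force: 0.0
```

```bash
python3 go.py 3 -110 42
python3 - <<'E'
from h import *
import json
c=get_calibration('wrist');cv2.imwrite('pics/w3.png',read_camera('wrist'))
json.dump({k:np.array(v).tolist() for k,v in c.items()},open('w3.json','w'))
from edge import *
edge('w3',170,355,215,285)
E
```

```text
t 5.05 pos [580.  -63.8  42.6] in base [   3.  -118.9] F [-0.2 -0.8  0. ]
shift m [ 0.0089 -0.      0.0006] turn [-0.002 -0.001 -0.001]
fit 181 [9.00000e-03 2.62247e+02] edge in base [[-28.2, -103.8], [32.7, -104.4]] skew -0.008922628226167148
```

View pics/w3.png

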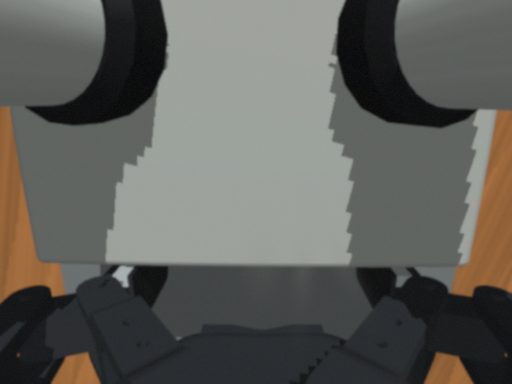

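The head is now square: its rear edge is level at row 263, corners (39,263) and (468,263), which puts it at x ≈ -0.5 mm in the base frame. I'll push straight in.

{"name": "step_arm", "arguments": {"increments": [[[0.006, 0, 0], [0, 0, 0], 0.0854], [[0.012, 0, 0], [0, 0, 0], 0.0854], [[0.018, 0, 0], [0, 0, 0], 0.0854], [[0.024, 0, 0], [0, 0, 0], 0.0854], [[0.029, 0, 0], [0, 0, 0], 0.0854], [[0.033, 0, 0], [0, 0, 0], 0.0854], [[0.037, 0, 0], [0, 0, 0], 0.0854], [[0.037, 0, 0], [0, 0, 0], 0.0854]]}}

```text
t: 5.9
tool_pos: [570.1, -28.0, 42.6]
orientation: [0.605, 0.797, -0.0, -0.001]
wrist_force: [-0.1, 0.7, -0.3]
finger_gap: 0.998
finger_force: 0.0
```

```bash
python3 go.py 3 -70 42
python3 - <<'E'
from h import *
import json
c=get_calibration('wrist');cv2.imwrite('pics/w4.png',read_camera('wrist'))
json.dump({k:np.array(v).tolist() for k,v in c.items()},open('w4.json','w'))
from edge import *
edge('w4',170,355,215,285)
E
```

```text
t 5.9 pos [570.1 -28.   42.6] in base [  3.2 -81.8] F [-0.1  0.7 -0.3]
shift m [ 0.0118 -0.0002  0.0006] turn [-0.001 -0.001 -0.001]
fit 179 [  0.    265.517] edge in base [[-28.1, -67.3], [32.9, -67.3]] skew 0.0001728243118639354
```

Square and already entering the pegs. Pushing on until the force shows it seating.

{"name": "step_arm", "arguments": {"increments": [[[0.003, 0, 0], [0, 0, 0], 0.0854], [[0.006, 0, 0], [0, 0, 0], 0.0854], [[0.009, 0, 0], [0, 0, 0], 0.0854], [[0.011, 0, 0], [0, 0, 0], 0.0854], [[0.013, 0, 0], [0, 0, 0], 0.0854], [[0.015, 0, 0], [0, 0, 0], 0.0854]]}}

```text
t: 6.55
tool_pos: [566.3, -14.4, 42.5]
orientation: [0.605, 0.796, -0.0, -0.0]
wrist_force: [0.2, -2.3, -1.4]
finger_gap: 1.001
finger_force: 1.1
```

```bash
python3 go.py 3 -70 42
python3 - <<'E'
from h import *
import json
c=get_calibration('wrist');cv2.imwrite('pics/w5.png',read_camera('wrist'))
json.dump({k:np.array(v).tolist() for k,v in c.items()},open('w5.json','w'))
from edge import *
edge('w5',170,355,215,285)
E
```

```text
t 6.55 pos [566.3 -14.4  42.5] in base [  3.3 -67.6] F [ 0.2 -2.3 -1.4]
shift m [-0.0024 -0.0002  0.0005] turn [-0.001 -0.    -0.002]
fit 181 [1.00000e-03 2.65631e+02] edge in base [[-28.1, -53.1], [32.9, -53.2]] skew -0.0012456151625178564
```

{"name": "step_arm", "arguments": {"increments": [[[0.002, 0, 0], [0, 0, 0], 0.0854], [[0.004, 0, 0], [0, 0, 0], 0.0854], [[0.004, 0, 0], [0, 0, 0], 0.0854]]}}

```text
t: 6.9
tool_pos: [565.9, -13.2, 42.8]
orientation: [0.605, 0.796, -0.002, 0.001]
wrist_force: [1.1, -10.6, -1.9]
finger_gap: 1.001
finger_force: 4.9
```

```bash
python3 go.py 3 -70 42
```

```text
t 6.9 pos [565.9 -13.2  42.8] in base [  3.1 -66.4] F [  1.1 -10.6  -1.9]
shift m [-0.0036 -0.0001  0.0008] turn [-0.001  0.004 -0.002]
```

{"name": "step_arm", "arguments": {"increments": [[[0.003, 0, 0], [0, 0, 0], 0.0854], [[0.005, 0, 0], [0, 0, 0], 0.0854], [[0.005, 0, 0], [0, 0, 0], 0.0854]]}}

```text
t: 7.2
tool_pos: [565.7, -13.4, 43.4]
orientation: [0.605, 0.796, -0.004, 0.005]
wrist_force: [1.8, -24.6, -3.5]
finger_gap: 1.0
finger_force: 11.9
```

```bash
python3 go.py 3 -110 42
python3 - <<'E'
from h import *
import json
c=get_calibration('wrist');cv2.imwrite('pics/w6.png',read_camera('wrist'))
json.dump({k:np.array(v).tolist() for k,v in c.items()},open('w6.json','w'))
from edge import *
edge('w6',170,355,215,285)
E
```

```text
t 7.2 pos [565.7 -13.4  43.4] in base [  3.  -66.4] F [  1.8 -24.6  -3.5]
shift m [-0.0435  0.0002  0.0019] turn [-0.001  0.012 -0.003]
fit 184 [  0.    266.381] edge in base [[-28.6, -52.0], [32.9, -52.1]] skew -0.0022121708146959377
```

The head won't move at 25 N and is square, so it is home. I'll back off and lift.

{"name": "step_arm", "arguments": {"increments": [[[-0.03, 0, 0], [0, 0, 0], 0.0854], [[-0.07, 0, 0], [0, 0, 0], 0.0854], [[-0.11, 0, 0], [0, 0, 0], 0.0854], [[-0.13, 0, -0.04], [0, 0, 0], 0.0854], [[-0.13, 0, -0.09], [0, 0, 0], 0.0854], [[-0.13, 0, -0.14], [0, 0, 0], 0.0854], [[-0.13, 0, -0.19], [0, 0, 0], 0.0854], [[-0.13, 0, -0.24], [0, 0, 0], 0.0854]]}}

```text
t: 8.05
tool_pos: [598.7, -130.2, 284.6]
orientation: [0.605, 0.796, 0.0, -0.001]
wrist_force: [0.4, -0.2, -1.3]
finger_gap: 1.004
finger_force: 0.0
```

```bash
python3 go.py -20 20 340
```

```text
t 8.05 pos [ 598.7 -130.2  284.6] in base [   3.1 -187.8] F [ 0.4 -0.2 -1.3]
shift m [ 0.2079 -0.0235 -0.0551] turn [-0.001 -0.002 -0.002]
```

{"name": "step_arm", "arguments": {"increments": [[[0, 0, -0.05], [0, 0, 0], 0.0854], [[0.04, -0.005, -0.06], [0, 0, 0], 0.0854], [[0.08, -0.01, -0.06], [0, 0, 0], 0.0854], [[0.12, -0.015, -0.06], [0, 0, 0], 0.0854], [[0.16, -0.02, -0.06], [0, 0, 0], 0.0854], [[0.2, -0.024, -0.06], [0, 0, 0], 0.05], [[0.208, -0.024, -0.06], [0, 0, 0], 0.05], [[0.208, -0.024, -0.06], [0, 0, 0], 0.05]]}}

```text
t: 8.85
tool_pos: [519.6, 64.5, 342.9]
orientation: [0.603, 0.797, -0.0, -0.0]
wrist_force: [0.5, -1.0, 0.6]
finger_gap: 0.59
finger_force: 0.0
```

```bash
python3 go.py -30 110 240
python3 - <<'E'
from h import *
import json
c=get_calibration('wrist');cv2.imwrite('pics/w7.png',read_camera('wrist'))
json.dump({k:np.array(v).tolist() for k,v in c.items()},open('w7.json','w'))
E
```

```text
t 8.85 pos [519.6  64.5 342.9] in base [-20.4  21. ] F [ 0.5 -1.   0.6]
shift m [ 0.089  -0.0094  0.1029] turn [-0.001 -0.     0.001]
```

View pics/w7.png

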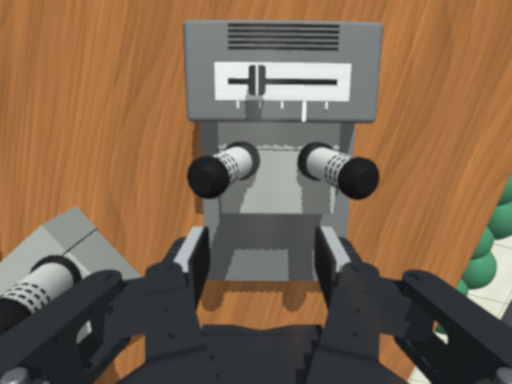

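The head sits home and square against the housing. The grip is at (257,79) and the long tick at (304,110).

Run:
```python
from edge import *
c,r,t=edge('w7',250,305,200,225)
b=lambda p,z:((plane('wrist',p,z,c)[:,:2]-t)@r).round(1).tolist()
print('grip',b([(257,79)],141),'ticks',b([(238,104),(260,104),(282,104),(304,104),(326,104)],115),'deck',b([(208,281),(345,281)],30))
```

```text
fit 55 [2.40000e-02 2.06492e+02] edge in base [[-37.1, -52.1], [35.0, -53.7]] skew -0.022722082107901345
grip [[-26.9, 110.8]] ticks [[-48.7, 85.6], [-23.9, 85.7], [0.8, 85.7], [25.6, 85.9], [50.4, 86.0]] deck [[-108.2, -190.8], [113.2, -190.5]]
```

{"name": "step_arm", "arguments": {"increments": [[[0.045, -0.003, 0], [0, 0, 0], 0.05], [[0.089, -0.006, 0], [0, 0, 0], 0.05], [[0.089, -0.006, 0.04], [0, 0, 0], 0.05], [[0.089, -0.006, 0.09], [0, 0, 0], 0.05], [[0.089, -0.006, 0.14], [0, 0, 0], 0.05], [[0.089, -0.006, 0.17], [0, 0, 0], 0.05], [[0.089, -0.006, 0.17], [0, 0, 0], 0.05]]}}

```text
t: 9.6
tool_pos: [486.5, 145.1, 166.9]
orientation: [0.606, 0.796, -0.005, -0.005]
wrist_force: [-0.6, -1.0, 0.7]
finger_gap: 0.583
finger_force: 0.0
```

```bash
python3 go.py -27 110 125
```

```text
t 9.6 pos [486.5 145.1 166.9] in base [-30.5 107.5] F [-0.6 -1.   0.7]
shift m [0.0024 0.0041 0.0418] turn [-0.013 -0.002 -0.004]
```

{"name": "step_arm", "arguments": {"increments": [[[0.002, 0.003, 0.02], [-0.012, 0, 0], 0.05], [[0.002, 0.003, 0.038], [-0.012, 0, 0], 0.05], [[0.002, 0.003, 0.038], [-0.012, 0, 0], 0.05], [[0.002, 0.003, 0.038], [-0.012, 0, 0], 0.05]]}}

```text
t: 10.0
tool_pos: [494.3, 149.2, 136.4]
orientation: [0.605, 0.796, 0.005, 0.004]
wrist_force: [-0.5, -0.5, 0.6]
finger_gap: 0.586
finger_force: 0.0
```

```bash
python3 go.py -27 110 125
```

```text
t 10.0 pos [494.3 149.2 136.4] in base [-21.9 109.4] F [-0.5 -0.5  0.6]
shift m [ 0.0006 -0.0053  0.0113] turn [ 0.013  0.    -0.003]
```

{"name": "step_arm", "arguments": {"increments": [[[0, -0.005, 0.009], [0.012, 0, 0], 0.05], [[0, -0.005, 0.009], [0.012, 0, 0], 0.05], [[0, -0.005, 0.009], [0.012, 0, 0], 0.01], [[0, -0.005, 0.009], [0.012, 0, 0], 0.01], [[0, -0.005, 0.009], [0.012, 0, 0], 0.01], [[0, -0.005, 0.009], [0.012, 0, 0], 0.01], [[0, -0.005, 0.009], [0.012, 0, 0], 0.01], [[0, -0.005, 0.009], [0.012, 0, 0], 0.01]]}}

```text
t: 10.8
tool_pos: [488.6, 148.5, 126.3]
orientation: [0.605, 0.796, 0.0, 0.0]
wrist_force: [-1.1, 0.8, 3.8]
finger_gap: 0.19
finger_force: 60.8
```

```bash
python3 go.py 25 110 128
```

```text
t 10.8 pos [488.6 148.5 126.3] in base [-27.5 110.3] F [-1.1  0.8  3.8]
shift m [-0.0002  0.0525 -0.0016] turn [ 0.001  0.    -0.002]
```

The grip is held at x = -27.5 mm, so I slide it 53 mm.

{"name": "step_arm", "arguments": {"increments": [[[0, 0.012, 0], [0, 0, 0], 0.01], [[0, 0.024, 0], [0, 0, 0], 0.01], [[0, 0.036, 0], [0, 0, 0], 0.01], [[0, 0.047, 0], [0, 0, 0], 0.01], [[0, 0.053, 0], [0, 0, 0], 0.01], [[0, 0.053, 0], [0, 0, 0], 0.01], [[0, 0.053, 0], [0, 0, 0], 0.01]]}}

```text
t: 11.5
tool_pos: [540.3, 162.7, 126.4]
orientation: [0.605, 0.796, 0.001, 0.001]
wrist_force: [1.1, -0.7, 5.1]
finger_gap: 0.195
finger_force: 61.0
```

```bash
python3 go.py 25 110 128
```

```text
t 11.5 pos [540.3 162.7 126.4] in base [ 26.1 110. ] F [ 1.1 -0.7  5.1]
shift m [ 0.     -0.0011 -0.0016] turn [ 0.002  0.    -0.002]
```

Open, then rise straight and retreat a little for a look.

{"name": "step_arm", "arguments": {"increments": [[[0, 0, 0], [0, 0, 0], 0.045], [[0, 0, 0], [0, 0, 0], 0.045], [[0, 0, 0], [0, 0, 0], 0.045], [[0, 0, 0], [0, 0, 0], 0.045], [[0, 0, -0.03], [0, 0, 0], 0.045], [[0, 0, -0.08], [0, 0, 0], 0.045], [[0, 0, -0.13], [0, 0, 0], 0.045], [[0, 0, -0.18], [0, 0, 0], 0.045]]}}

```text
t: 12.3
tool_pos: [538.5, 162.6, 306.9]
orientation: [0.605, 0.796, -0.001, -0.001]
wrist_force: [1.2, 0.3, 0.5]
finger_gap: 0.527
finger_force: 0.0
```

{"name": "step_arm", "arguments": {"increments": [[[0, 0, -0.04], [0, 0, 0], 0.045], [[-0.05, 0, -0.04], [0, 0, 0], 0.045], [[-0.09, 0, -0.04], [0, 0, 0], 0.045], [[-0.09, 0, -0.04], [0, 0, 0], 0.045], [[-0.09, 0, -0.04], [0, 0, 0], 0.045]]}}

```text
t: 12.8
tool_pos: [563.2, 75.3, 345.0]
orientation: [0.606, 0.796, -0.001, -0.001]
wrist_force: [-0.3, 0.3, -0.3]
finger_gap: 0.524
finger_force: 0.0
```

Run:
```python
from h import *
import json
c=get_calibration('wrist');i=read_camera('wrist');cv2.imwrite('pics/w8.png',i)
json.dump({k:np.array(v).tolist() for k,v in c.items()},open('w8.json','w'))
cv2.imwrite('pics/c8.png',cv2.resize(i[0:250,100:430],None,fx=2.4,fy=2.4,interpolation=cv2.INTER_CUBIC))
s=status.observe();print(s['tool_pos'],s['wrist_force'])
```

```text
[563.00210374  76.12720767 344.98505084] [-0.23962818  0.0704467  -0.50231594]
```

View pics/c8.png

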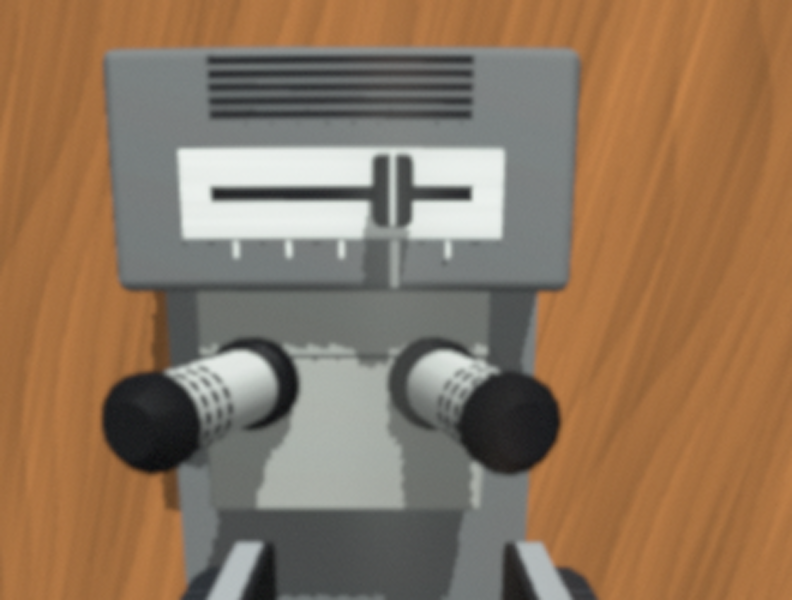

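The slider's pointer (392,190) lines up with the long tick (395,262). The head's rear edge is level at row 509, and the head sits against the housing with nothing touching it. Handing in.

```bash
python3 -c "
from rig import *
print(job_done())"
```

```text
the job is handed in; nothing more can be done
None
```

I handed the job in at about 13 s: the duct head is home and square on its pegs, the heat slider stands at the long tick, and I went nowhere near the tray; no verdict came back with the hand-in.

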